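# Set out the screw-driving station around the jig plate

### The job

Set out the station on the orange card for the next operator: draw the black jig plate out of the rack and lay it in the middle of its large printed rectangle, lengthwise with it, then stand the aluminium block squarely on top of the plate, on the marked square in its middle. Stand the screw jar in the middle of the ring between the plate and the carton of brackets, the lacquer bottle in the middle of the ring between the plate and the finished-pieces tray, and lay the screwdriver behind the plate, centred along the narrow printed rectangle with its handle at either end. Set everything down without dropping it, keep the jar and bottle upright, and leave the roll of tape where it lies.

Things in the scene. Friction and masses are not known exactly. Their poses are not given: they have to be found in the camera images.
- card: Fixed orange card, 160 (x) x 280 (y) x 1.2 mm. Origin: centre of underside, z up, x away from the robot (yaw within 9 deg). Printed in black (mm): rectangle for the plate, 110 along y x 60, centre x=-30, y=0; two rings 56 across beside its ends, centres x=-30, y=+95 and y=-95; behind them a narrow rectangle for the screwdriver, 172 along y x 36, centre x=50, y=0.
- rack: Low blue-grey sheet-metal rack, fixed, 90 (x) x 76 (y) x 47 mm high; two slots, one over the other, open only at the -x face, which looks roughly to the robot. Origin: centre of underside, z up. Upper slot 60 mm wide, floor z=24, roof underside z=43 mm over its full depth: a plate comes out only level, towards the rack's -x. The grey plate in the lower slot is part of the rack.
- plate: Black jig plate, 100 (x) x 50 (y) x 12 mm, 0.16 kg, pale 40 mm square marked in the middle of its top, both ends alike. Origin: centre of underside, z up. Starts in the rack's upper slot (underside 24 mm above the bench), its x along the rack's x; about 39 mm of its -x end sticks out.
- block: Aluminium holding block, 36 x 36 x 30 mm high, a slot 12 mm wide and 11 mm deep across its top along its y, 0.1 kg, standing on the bench. Origin: centre of underside, z up, sides along x and y.
- jar: Screw jar: grey round jar, pink label, white lid, 44 mm across, 58 mm high, 0.13 kg, standing on the bench. Origin: centre of underside, z up.
- lacquer: Marking-lacquer bottle: small dark red round bottle, white label, black cap; 30 mm across up to 44 mm high, narrower above, 63 mm high in all, 0.05 kg, standing on the bench. Origin: centre of underside, z up.
- driver: Screwdriver lying on the bench, 160 mm long along x: blue handle with black bands, 22 mm square with rounded edges, x=-80 to 8 mm; then a 6 mm steel shaft on the handle's axis to x=80. 0.08 kg, nearly all in the handle. Origin: mid-length, on the handle's underside plane, z up at the start. Grip the handle at about x=-36.
- carton: Brown open cardboard carton heaped with metal brackets, 260 (x) x 170 (y) x 75 mm high, fixed, at the left or the right side of the bench. Origin: centre of underside.
- tray: Finished-pieces tray: white, open, pink inside with a few brackets, 260 (x) x 170 (y) x 50 mm high, fixed, on the other side of the bench from the carton. Origin: centre of underside.
- tape: Roll of cream-yellow masking tape lying flat, 60 mm across, 22 mm high, hole 38 mm; not part of the job. Origin: centre of underside.
Mind the look-alikes: they are no part of the job. Leave any purple look-alike of the jar alone.

How it is judged:
At the end, for the whole second after the job is handed in: Card places: plate, jar (ring on carton side), bottle (ring on tray side), driver (its length, 15 mm) within 12 mm each way; block on plate within 10 mm of its middle; plate, block, driver within 8.5 degrees of square, ends either way; upright or flat, at rest, released; tape moved under 30 mm (x of plate in the frame of card between -0.042 and -0.018 m and y of plate in the frame of card between -0.012 and 0.012 m and z of plate in the frame of card between -0.003 and 0.005 m and angle between the x axis of each of plate, driver and the y axis of card, either way round below 0.15 rad and horizontal distance between block and plate below 0.01 m and z of block in the frame of plate between 0.009 and 0.015 m and (angle between the x axis of block and the x axis of plate, either way round below 0.15 rad or angle between the x axis of block and the y axis of plate, either way round below 0.15 rad) and x of jar in the frame of card between -0.042 and -0.018 m and z of jar in the frame of card between -0.003 and 0.005 m and x of lacquer in the frame of card between -0.042 and -0.018 m and z of lacquer in the frame of card between -0.003 and 0.005 m and ((y of carton in the frame of card above 0 m and y of jar in the frame of card between 0.083 and 0.107 m and y of lacquer in the frame of card between -0.107 and -0.083 m) or (y of carton in the frame of card below 0 m and y of jar in the frame of card between -0.107 and -0.083 m and y of lacquer in the frame of card between 0.083 and 0.107 m)) and x of driver in the frame of card between 0.038 and 0.062 m and y of driver in the frame of card between -0.015 and 0.015 m and z of driver in the frame of card between -0.003 and 0.027 m and angle between each of plate, block, jar, lacquer's own z axis and vertical below 0.1 rad and linear speed of each of plate, block, jar, lacquer, driver below 0.02 m/s and distance of tape from where it was at the start of the episode below 0.03 m); the robot touches nothing.
It fails at once if one of the five things was dropped (let go and falling faster than 0.75 m/s, that is from more than about 3 cm) ((contact force between the fingers and plate below 0.05 N and linear speed of plate above 0.75 m/s) or (contact force between the fingers and block below 0.05 N and linear speed of block above 0.75 m/s) or (contact force between the fingers and jar below 0.05 N and linear speed of jar above 0.75 m/s) or (contact force between the fingers and lacquer below 0.05 N and linear speed of lacquer above 0.75 m/s) or (contact force between the fingers and driver below 0.05 N and linear speed of driver above 0.75 m/s)).
It fails at once if the jar or the lacquer bottle was knocked over (more than 45 degrees) (angle between any of jar, lacquer's own z axis and vertical above 0.8 rad).
It fails at once if the roll of tape was pushed from its place (more than 3 cm) (distance of tape from where it was at the start of the episode above 0.03 m).
It also fails if it takes over 106 s, if anything falls off the work surface, if the arm or the gripper's body presses on something with over 40 N, if the wrist force passes 120 N, or if a joint passes its speed limit or range.

### The arm

A 7-joint arm with a two-finger parallel gripper is mounted at the origin on the work surface. World frame = base frame: x ahead of the robot, y to its left, z up, the work surface at z = 0. Lengths are in m, angles in rad, forces in N, time in s.
With the tool pointing down it reaches from about 0.425 to 0.95 m from the base axis. Payload 4.7 kg.
Tool frame: the origin (TCP) lies at the very end of the fingers, on their centre line; the grasp point (between the pads) lies 19 mm behind it (tcp_to_grasp is the distance from the TCP to the grasp point, in m); z points along the fingers, y is the line along which they close (so a half turn about z gives the same grasp; the last joint's range is limited). The gripper opens to 85 mm and grips with 20 to 120 N. Pads are 22 mm wide; open, the fingers measure 114 mm over their backs; the gripper's body (76 mm by 85 mm) begins 54 mm behind the grasp point. The pads swing forward as they close: fully open they stand 13 mm farther back than shut.
Start: joints at [-1.138, 0.469, -0.049, 1.532, 0.024, 1.141, -0.082], TCP at [0.301, 0.604, 0.231] pointing down, gripper open.
Joint ranges: [-2.59, 2.59], [-0.33, 1.99], [-1.39, 1.29], [0.1, 2.45], [-1.04, 4.18], [0.21, 1.99], [-2.66, 2.66]. Speed limits (rad/s): [2.57, 2.57, 3.14, 3.14, 3.14, 3.14, 3.14].

### API

Orientations are given as a unit quaternion [x, y, z, w].
In Python, from cell import * gives the robot as it stands.
- The arm moves only by the tool drive_tool, never from a script. Its arguments are lists of equal length, an entry for each row: "slide": the shift along the tool's x, y, z normalised to -1 to 1, where 1 is 400 mm, a list of three; "rot": the turn, a rotation vector about the tool's x, y, z normalised to -1 to 1, where 1 is pi/2 rad, a list of three; "claw": the opening, from 0 (shut) to 1 (fully open). A call has 1 to 5 rows; each row is the pose to reach, as a shift and turn from the pose commanded when the call began, along the tool's axes at that moment; what a row does not reach only later rows make up. A row lasts 1/12 s, in which the tool goes at most 41.7 mm and 7.16 degrees, less where a joint would pass 70% of its speed; a pose out of reach is approached as far as the arm can. A call with a number of a shift or a turn outside -1 to 1 is refused whole. A call with a gripper value outside its range is refused whole. The fingers move at their own pace and stop on an object; "squeeze" is the grip in N (left out, the last holds). Time passes only in rows, so rows that repeat a pose let the fingers close. It gives the time, the measured TCP pose, the force, the opening and the grip force at its end, in the units of the state.
- sense(): the state, without advancing time (a new reading comes with each control period).
- camera(name): name is "scene" or "side" or "wrist"; returns a dict with "image" (420x560x3 uint8, red, green, blue), "range_z" (420x560 float32, m along the optical axis (not along the pixel's ray), 0 where there is no reading), "fx", "fy", "cx", "cy" (pixels), "T" (4x4, takes a point from camera to world coordinates). Camera axes: x right, y up, looking along -z (the intrinsics and any distortion apply to the point x, -y, -z); pixel columns grow to the right and rows downward; lengths in m; the calibration is good to about 2 mm. A picture is of the moment at which its call begins.
- job_done(): hands the job in; it is judged then, once.
Trained networks look in a picture, given as the dict that the camera call returned (one of the last four; its "shot" number tells which), for a name from the list of things; names that differ only in an ending like _2 or _b are one class to them, and where a whole thing is asked for, a point or a joint stands for the part that bears it (a point fixed in the world has none). Each returns a list of dicts, best first, with "confidence" (0 to 1); they miss things now and then, are a little off and sometimes report something else, mostly with a low value. They report only what shows in the picture. A call takes as long as a camera call. They do not tell look-alikes from the thing itself.
- boxes_of(picture, thing): "box" ([centre column, centre row, width, height] in pixels, round what is visible of it).
- cut_out(picture, thing): "region" (420x560 bool, what is visible of it) and "box" ([centre column, centre row, width, height] in pixels, round what is visible of it).
The state is a dict: "time_s": time; "joint_positions": joint angles; "joint_vel": joint speeds; "effort": joint torques, N m; "eef_pos": TCP position; "tool_rot": TCP orientation; "contact_force": force on the tool from outside, world axes, zero at the start; "torque": the same for the moment, N m; "gripper_width": finger opening in m; "gripper_force": force on a finger pad.
Only numpy, scipy, OpenCV 4.12 (cv2) and the standard library are available. Lean on these libraries where they do the work, as an engineer would, in place of code of your own. Each camera call takes 0.05 s, during which the arm holds its last target. There are 200 camera calls.

## Working session

There is one attempt and no reset: what is moved stays moved. The work goes in short steps, Python scripts to look and compute and a tool call to move; the robot and the scene stay as the last step left them, time stands still between calls to the robot, and variables do not carry over. Pictures are saved under pics/ and viewed, at most 14 in all, crops included, and the job is handed in when it is done.

Besides the shell and the picture viewer there is one more tool, called after ">>>" as a command line: name --argument value ..., lists and objects as JSON in quotes. drive_tool: Moves the arm, as the interface text tells. Its arguments: {"type":"object","properties":{"slide":{"type":"array","items":{"type":"array","items":{"type":"number","minimum":-1,"maximum":1}}},"rot":{"type":"array","items":{"type":"array","items":{"type":"number","minimum":-1,"maximum":1}}},"claw":{"type":"array","items":{"type":"number"}},"squeeze":{"type":"number"}},"required":["slide","rot","claw"]}

```bash
mkdir -p pics; ls; cat > h.py <<'E'
from cell import *
import numpy as np, cv2
from scipy.spatial.transform import Rotation as R
def cloud(p):
    z=p["range_z"]; v,u=np.mgrid[0:420,0:560]
    P=np.stack([(u-p["cx"])/p["fx"]*z,-(v-p["cy"])/p["fy"]*z,-z,np.ones_like(z)],-1)@p["T"].T
    P=P[...,:3]; P[z==0]=np.nan; return P
def save(n,im,s=1):
    cv2.imwrite("pics/"+n,cv2.resize(im[...,::-1],None,fx=s,fy=s,interpolation=cv2.INTER_CUBIC))
E
python3 - <<'E'
from h import *
for n in ["scene","side"]:
    p=camera(n); P=cloud(p); save(n+"0.png",p["image"],1.42)
    print(n,[k for k in p],p["fx"],p["T"].round(3).tolist())
    for t in ["card","rack","plate","block","jar","lacquer","driver","carton","tray","tape"]:
        for c in cut_out(p,t)[:3]:
            m=c["region"]; q=P[m]; q=q[~np.isnan(q[:,0])]
            print(t,round(c["confidence"],2),np.round(c["box"]).astype(int),np.nanmedian(q,0).round(3),np.percentile(q,[2,98],axis=0).round(3).tolist() if len(q) else 0)
s=sense(); print(s["eef_pos"],s["tool_rot"],s["gripper_width"])
E
```

```text
pics
scene ['image', 'range_z', 'fx', 'fy', 'cx', 'cy', 'T', 'shot'] 488.08303035827237 [[-0.443, -0.584, 0.68, 1.519], [0.897, -0.289, 0.336, 0.468], [0.0, 0.759, 0.651, 0.993], [0.0, 0.0, 0.0, 1.0]]
card 0.83 [277 210  98  49] [ 0.488 -0.047  0.003] [[0.407, -0.184, -0.002], [0.559, 0.081, 0.008]]
rack 0.72 [165 201  37  34] [ 0.641 -0.343  0.045] [[0.584, -0.393, 0.002], [0.674, -0.315, 0.051]]
plate 0.62 [181 187  18  19] [ 0.557 -0.344  0.037] [[0.499, -0.4, 0.0], [0.584, -0.319, 0.047]]
block 0.49 [207 227  16  14] [ 0.664 -0.179  0.023] [[0.644, -0.205, 0.004], [0.682, -0.162, 0.033]]
block 0.41 [147 153  84  60] [ 0.428 -0.583  0.018] [[0.297, -0.66, 0.003], [0.559, -0.486, 0.053]]
jar 0.87 [342 239  13  22] [0.558 0.194 0.039] [[0.533, 0.173, 0.005], [0.568, 0.212, 0.062]]
jar 0.79 [323 262  16  24] [0.677 0.19  0.045] [[0.649, 0.169, 0.008], [0.687, 0.207, 0.063]]
jar 0.16 [496 251  87 101] [0.447 0.604 0.049] [[0.289, 0.517, 0.008], [0.55, 0.682, 0.077]]
lacquer 0.71 [389 216  15  20] [0.413 0.288 0.037] [[0.401, 0.274, 0.006], [0.42, 0.299, 0.065]]
driver 0.76 [247 239  2
[... 1264 characters left out ...]
9 [237 173   5   9] [0.405 0.273 0.032] [[0.394, 0.264, 0.005], [0.419, 0.286, 0.061]]
driver 0.71 [323 219   9  21] [ 0.654 -0.059  0.019] [[0.639, -0.096, -0.002], [0.675, -0.006, 0.027]]
carton 0.89 [230 138  59  21] [0.417 0.514 0.031] [[0.294, 0.502, -0.002], [0.542, 0.526, 0.063]]
tray 0.7 [306 362 107  83] [ 0.436 -0.567  0.009] [[0.3, -0.663, 0.001], [0.555, -0.492, 0.051]]
tape 0.6 [236 175   4  14] [0.404 0.273 0.034] [[0.394, 0.263, 0.007], [0.415, 0.288, 0.062]]
tape 0.46 [264 285  15  16] [ 0.389 -0.275  0.017] [[0.358, -0.304, -0.004], [0.417, -0.228, 0.026]]
[0.3007321  0.60432907 0.23133225] [ 2.28866219e-01  9.73457884e-01  4.31435544e-05 -1.11535106e-05] 0.08518732101687704
```

View pics/scene0.png

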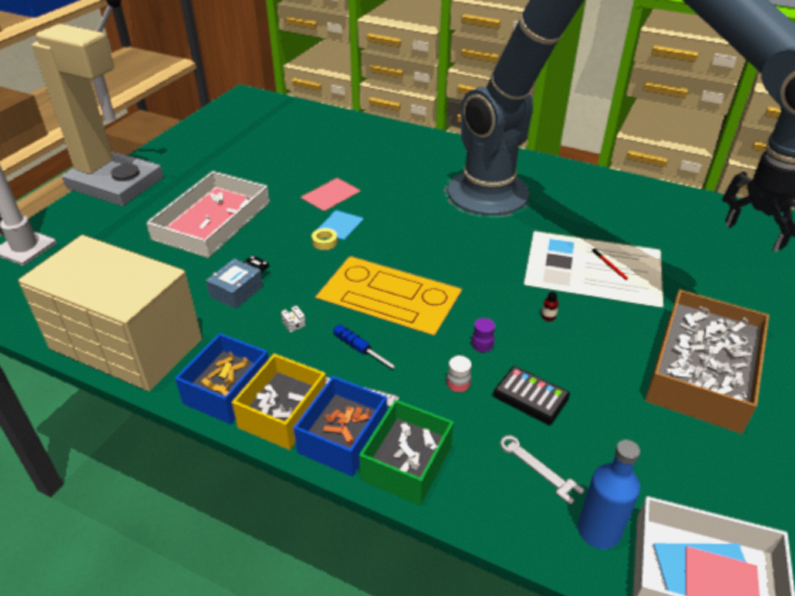

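```bash
python3 - <<'E'
from h import *
p=camera("wrist"); save("w0.png",p["image"]); print(p["fx"],p["T"].round(4).tolist())
s=sense(); print(R.from_quat(s["tool_rot"]).as_matrix().round(3))
E
```

```text
295.22782286020765 [[0.4461, -0.8475, -0.2876, 0.2262], [0.895, 0.4219, 0.1451, 0.6413], [-0.0016, -0.3222, 0.9467, 0.3736], [0.0, 0.0, 0.0, 1.0]]
[[-0.895  0.446  0.   ]
 [ 0.446  0.895  0.   ]
 [ 0.     0.    -1.   ]]
```

View pics/w0.png

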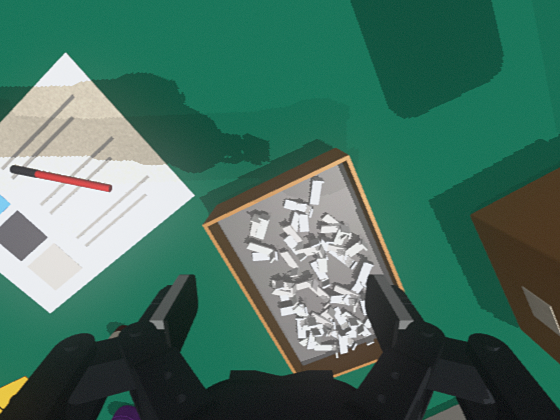

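>>> drive_tool --slide '[[-0.987,-0.86,-0.172],[-0.987,-0.86,-0.172],[-0.987,-0.86,-0.172],[-0.987,-0.86,-0.172],[-0.987,-0.86,-0.172]]' --rot '[[0,0,0.706],[0,0,0.706],[0,0,0.706],[0,0,0.706],[0,0,0.706]]' --claw '[1,1,1,1,1]'

```text
time_s: 1.57
eef_pos: [0.3801, 0.4116, 0.2588]
tool_rot: [0.52, 0.854, 0.0, -0.0]
contact_force: [1.7, 0.2, 0.8]
gripper_width: 0.0853
gripper_force: 0.0
```

>>> drive_tool --slide '[[0,0,0]]' --rot '[[0,0,0]]' --claw '[1]'

```text
time_s: 1.65
eef_pos: [0.3854, 0.4048, 0.2602]
tool_rot: [0.524, 0.852, -0.0, 0.002]
contact_force: [1.1, -0.3, -0.2]
gripper_width: 0.0856
gripper_force: 0.0
```

```bash
cat >> h.py <<'E'
def pose():
    s=sense(); M=R.from_quat(s["tool_rot"]).as_matrix(); return s["eef_pos"],np.degrees(np.arctan2(M[1,0],M[0,0]))
def plan(*wps, start=None):
    """wps: (x,y,z,psi_deg,[maxstep mm/row]); prints tool-frame calls; tool straight down assumed, tilt corrected in first"""
    s=sense(); p=np.array(s["eef_pos"]); r=R.from_quat(s["tool_rot"])
    if start is not None: p=np.array(start[:3]); r=dn(start[3])
    for w in wps:
        tp=np.array(w[:3]); tr=dn(w[3])
        while True:
            d=r.inv().apply(tp-p)/0.4; v=(r.inv()*tr).as_rotvec(); n=max(np.linalg.norm(tp-p)/.0417,np.degrees(np.linalg.norm(v))/7.16)
            rows=int(np.ceil(n-0.02)); f=min(1,5/max(n,1e-9))
            print(f"rows {min(rows,5)} slide {np.round(d*f,3).tolist()} rot {np.round(v/(np.pi/2)*f,3).tolist()}")
            p=p+f*(tp-p); r=r*R.from_rotvec(v*f)
            if f==1: break
        print("  -- at",np.round(tp,4),w[3])
def dn(psi):
    c,s=np.cos(np.radians(psi)),np.sin(np.radians(psi)); return R.from_matrix([[c,s,0],[s,-c,0],[0,0,-1]])
E
python3 -c "
from h import *
plan((.5,.12,.3,90))"
```

```text
rows 5 slide [-0.515, -0.044, -0.065] rot [0.001, 0.002, 0.2]
rows 3 slide [-0.244, 0.057, -0.032] rot [0.001, 0.001, 0.097]
  -- at [0.5  0.12 0.3 ] 90
```

>>> drive_tool --slide '[[-0.515,-0.044,-0.065],[-0.515,-0.044,-0.065],[-0.515,-0.044,-0.065],[-0.515,-0.044,-0.065],[-0.515,-0.044,-0.065]]' --rot '[[0.001,0.002,0.2],[0.001,0.002,0.2],[0.001,0.002,0.2],[0.001,0.002,0.2],[0.001,0.002,0.2]]' --claw '[1,1,1,1,1]'

```text
time_s: 2.07
eef_pos: [0.4603, 0.2214, 0.285]
tool_rot: [0.644, 0.765, 0.001, -0.002]
contact_force: [0.2, 0.9, -0.4]
gripper_width: 0.0853
gripper_force: 0.0
```

>>> drive_tool --slide '[[-0.244,0.057,-0.032],[-0.244,0.057,-0.032],[-0.244,0.057,-0.032],[-0.244,0.057,-0.032],[-0.244,0.057,-0.032]]' --rot '[[0.001,0.001,0.097],[0.001,0.001,0.097],[0.001,0.001,0.097],[0.001,0.001,0.097],[0.001,0.001,0.097]]' --claw '[1,1,1,1,1]'

```text
time_s: 2.48
eef_pos: [0.4993, 0.1299, 0.2972]
tool_rot: [0.702, 0.713, 0.0, -0.003]
contact_force: [-0.2, 0.7, 0.2]
gripper_width: 0.0852
gripper_force: 0.0
```

```bash
cat >> h.py <<'E'
def ground(p,uv,z):
    uv=np.atleast_2d(uv).astype(float); d=np.stack([(uv[:,0]-p["cx"])/p["fx"],-(uv[:,1]-p["cy"])/p["fy"],-np.ones(len(uv))],1)@p["T"][:3,:3].T
    o=p["T"][:3,3]; return o+d*((z-o[2])/d[:,2])[:,None]
def look(things,n,thr=.3):
    p=camera("wrist"); P=cloud(p); save(n+".png",p["image"]); np.save("pics/"+n+".npy",{k:p[k] for k in p},allow_pickle=True); 
    for t in things:
        for c in cut_out(p,t)[:2]:
            if c["confidence"]<thr: continue
            m=c["region"]; q=P[m]; q=q[~np.isnan(q[:,0])]
            np.save(f"pics/{n}_{t}.npy",m)if c["confidence"]>.4 else 0
            top=q[q[:,2]>np.percentile(q[:,2],95)-.004]
            r=cv2.minAreaRect((top[:,:2]*1000).astype(np.float32))
            print(t,round(c["confidence"],2),np.round(c["box"]).astype(int),"ztop",np.percentile(top[:,2],50).round(4),"rect(mm)",np.round(r[0],1),np.round(r[1],1),round(r[2],1))
    return p,P
E
python3 - <<'E'
from h import *
print(pose())
look(["card","plate","rack","block","jar","lacquer","driver"],"w1")
E
```

```text
(array([0.49930149, 0.12990697, 0.29721205]), np.float64(90.88202562001764))
card 0.65 [270 275 101 149] ztop 0.0014 rect(mm) [481.2 -52.1] [163.3 282.5] 1.6
card 0.64 [207  56  34  36] ztop 0.0626 rect(mm) [401.9 283.9] [18.1 17. ] 86.0
block 0.89 [367 354  35  27] ztop 0.0297 rect(mm) [586.3 -32.4] [ 43.2 377.8] 24.2
jar 0.88 [316 135  35  35] ztop 0.0576 rect(mm) [543.4 189.5] [37.9 37.6] 0.8
jar 0.68 [408 142  42  36] ztop 0.0574 rect(mm) [662.3 185.2] [38.8 38.4] 73.3
lacquer 0.77 [207  58  37  34] ztop 0.0626 rect(mm) [401.9 283.9] [18.1 17. ] 86.0
driver 0.63 [382 266  45  83] ztop 0.0206 rect(mm) [617.7  31.2] [ 65.  232.8] 23.5
```

View pics/w1.png

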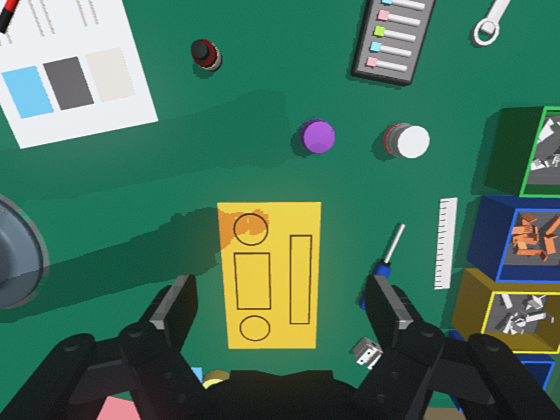

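```bash
cat >> h.py <<'E'
def cardfit(p):
    im=cv2.cvtColor(p["image"],cv2.COLOR_RGB2HSV); m=cv2.inRange(im,(10,120,60),(32,255,255))
    n,l,st,ce=cv2.connectedComponentsWithStats(m); i=[j for j in range(1,n) if 120<ce[j][0]<420 and st[j][4]>3000]; i=max(i,key=lambda j:st[j][4])
    c=max(cv2.findContours((l==i).astype(np.uint8),cv2.RETR_EXTERNAL,cv2.CHAIN_APPROX_NONE)[0],key=cv2.contourArea)[:,0]
    g=ground(p,c,0.0012)[:,:2]*1000; r=cv2.minAreaRect(g.astype(np.float32)); return r,g
E
python3 - <<'E'
from h import *
p=np.load("pics/w1.npy",allow_pickle=True).item(); print(cardfit(p)[0])
im=p["image"]; a=im[110:175,290:440]; save("crop1.png",a,5)
E
```

```text
((481.9220886230469, -52.07978820800781), (160.8209686279297, 280.1091003417969), 1.1773518323898315)
```

View pics/crop1.png

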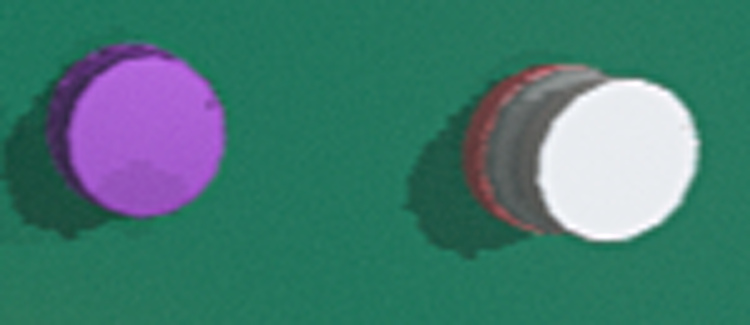

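```bash
python3 -c "
from h import *
print(pose());plan((.662,.185,.14,90))"
```

```text
(array([0.49864684, 0.13145837, 0.29675617]), np.float64(91.10106419832148))
rows 5 slide [0.112, 0.37, 0.35] rot [-0.003, -0.002, 0.011]
rows 1 slide [0.014, 0.042, 0.041] rot [-0.0, -0.0, 0.001]
  -- at [0.662 0.185 0.14 ] 90
```

>>> drive_tool --slide '[[0.126,0.412,0.391],[0.126,0.412,0.391],[0.126,0.412,0.391],[0.126,0.412,0.391],[0.126,0.412,0.391]]' --rot '[[-0.003,-0.002,0.012],[-0.003,-0.002,0.012],[-0.003,-0.002,0.012],[-0.003,-0.002,0.012],[-0.003,-0.002,0.012]]' --claw '[1,1,1,1,1]'

```text
time_s: 3.3
eef_pos: [0.6462, 0.18, 0.1548]
tool_rot: [0.707, 0.707, 0.001, -0.0]
contact_force: [0.0, 0.4, -0.5]
gripper_width: 0.0849
gripper_force: 0.0
```

>>> drive_tool --slide '[[0,0,0],[0,0,0],[0,0,0]]' --rot '[[0,0,0],[0,0,0],[0,0,0]]' --claw '[1,1,1]'

```text
time_s: 3.55
eef_pos: [0.645, 0.1788, 0.1565]
tool_rot: [0.708, 0.707, 0.0, -0.0]
contact_force: [-0.9, 0.6, -0.6]
gripper_width: 0.0853
gripper_force: 0.0
```

```bash
python3 - <<'E'
from h import *
print(pose())
look(["jar"],"w2")
E
```

```text
(array([0.64496424, 0.17875766, 0.15653123]), np.float64(89.92735628717581))
jar 0.95 [174 199  64  56] ztop 0.0578 rect(mm) [544.5 189.9] [38.7 39.3] 53.5
jar 0.8 [303 203  47  62] ztop 0.0577 rect(mm) [663.1 185.8] [38.9 38.8] 89.8
```

>>> drive_tool --slide '[[0.017,0.045,0.05],[0.017,0.045,0.14],[0.017,0.045,0.23],[0.017,0.045,0.31],[0.017,0.045,0.366]]' --rot '[[0,0,0],[0,0,0],[0,0,0],[0,0,0],[0,0,0]]' --claw '[1,1,1,1,1]'

```text
time_s: 4.07
eef_pos: [0.6622, 0.1859, 0.0101]
tool_rot: [0.708, 0.707, 0.001, -0.0]
contact_force: [-1.1, 0.1, -0.1]
gripper_width: 0.0856
gripper_force: 0.0
```

>>> drive_tool --slide '[[0,0,0],[0,0,0],[0,0,0],[0,0,0],[0,0,0]]' --rot '[[0,0,0],[0,0,0],[0,0,0],[0,0,0],[0,0,0]]' --claw '[0.4,0.4,0.3,0.3,0.3]' --squeeze 40

```text
time_s: 4.48
eef_pos: [0.6653, 0.1862, 0.014]
tool_rot: [0.708, 0.707, 0.003, 0.001]
contact_force: [-1.6, -0.8, 7.1]
gripper_width: 0.0422
gripper_force: 40.9
```

>>> drive_tool --slide '[[0,0,0],[0,0,0]]' --rot '[[0,0,0],[0,0,0]]' --claw '[0,0]' --squeeze 40

```text
time_s: 4.65
eef_pos: [0.6653, 0.1862, 0.014]
tool_rot: [0.708, 0.707, 0.003, 0.001]
contact_force: [-1.7, 0.3, 7.6]
gripper_width: 0.0418
gripper_force: 40.9
```

>>> drive_tool --slide '[[0,0,-0.05],[0,0,-0.12],[0,0,-0.2],[0,0,-0.2],[0,0,-0.2]]' --rot '[[0,0,0],[0,0,0],[0,0,0],[0,0,0],[0,0,0]]' --claw '[0,0,0,0,0]'

```text
time_s: 5.07
eef_pos: [0.6652, 0.1861, 0.0942]
tool_rot: [0.708, 0.707, 0.004, 0.001]
contact_force: [-0.4, 0.2, -2.1]
gripper_width: 0.0424
gripper_force: 41.4
```

```bash
python3 -c "
from h import *
print(pose(),sense()['tool_rot'],sense()['gripper_width']);plan((.45,.0423,.09,91.2))"
```

```text
(array([0.66524266, 0.18612403, 0.09416145]), np.float64(89.91610006116555)) [0.70762293 0.70657871 0.00379107 0.00139572] 0.04236512746407434
rows 5 slide [-0.29, -0.433, 0.004] rot [0.004, -0.002, -0.011]
rows 2 slide [-0.068, -0.106, 0.002] rot [0.001, -0.0, -0.003]
  -- at [0.45   0.0423 0.09  ] 91.2
```

>>> drive_tool --slide '[[-0.058,-0.086,0],[-0.117,-0.173,0],[-0.175,-0.26,0],[-0.233,-0.346,0],[-0.29,-0.433,0]]' --rot '[[0,0,-0.008],[0,0,-0.008],[0,0,-0.008],[0,0,-0.008],[0,0,-0.008]]' --claw '[0,0,0,0,0]'

```text
time_s: 5.48
eef_pos: [0.4874, 0.069, 0.0893]
tool_rot: [0.703, 0.711, -0.0, -0.0]
contact_force: [-0.3, 0.1, -1.7]
gripper_width: 0.0418
gripper_force: 41.5
```

>>> drive_tool --slide '[[-0.04,-0.06,0],[-0.06,-0.09,0],[-0.068,-0.106,0],[-0.068,-0.106,0],[-0.068,-0.106,0]]' --rot '[[0,0,-0.006],[0,0,-0.006],[0,0,-0.006],[0,0,-0.006],[0,0,-0.006]]' --claw '[0,0,0,0,0]'

```text
time_s: 5.9
eef_pos: [0.4488, 0.0431, 0.09]
tool_rot: [0.7, 0.715, 0.001, 0.0]
contact_force: [1.1, 0.5, -1.7]
gripper_width: 0.0421
gripper_force: 41.5
```

```bash
python3 - <<'E'
from h import *
print(pose(),sense()['tool_rot'])
p,P=look(["jar","driver","block","lacquer"],"w3"); print(cardfit(p)[0]); plan((.45,.0423,.0158,91.2))
E
```

```text
(array([0.44881552, 0.04305919, 0.09002616]), np.float64(91.21433847234555)) [6.99573911e-01 7.14559349e-01 1.11235835e-03 2.04724389e-04]
jar 0.85 [456  27 119  54] ztop 0.0573 rect(mm) [544.1 176.2] [38.  14.8] 0.6
jar 0.58 [281 301  95 139] ztop 0.1337 rect(mm) [448.4  42.9] [40.  39.3] 66.3
driver 0.7 [514 304  89 130] ztop 0.0211 rect(mm) [606.2   5.1] [ 81.3 207.8] 41.2
((481.2298278808594, 16.469497680664062), (161.27391052246094, 142.95761108398438), 1.1725642681121826)
rows 2 slide [-0.002, 0.003, 0.185] rot [0.001, -0.0, 0.0]
  -- at [0.45   0.0423 0.0158] 91.2
```

View pics/w3.png

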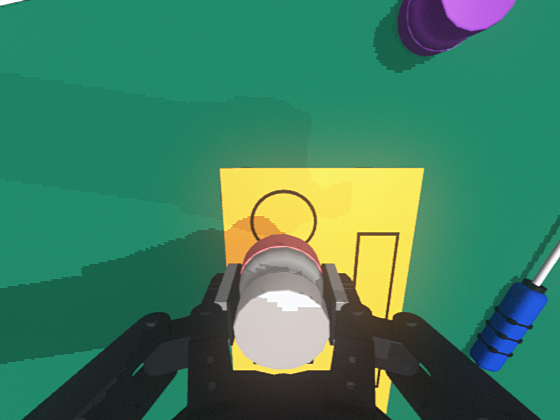

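>>> drive_tool --slide '[[-0.002,0.003,0.06],[-0.002,0.003,0.12],[-0.002,0.003,0.16],[-0.002,0.003,0.18],[-0.002,0.003,0.186]]' --rot '[[0,0,0],[0,0,0],[0,0,0],[0,0,0],[0,0,0]]' --claw '[0,0,0,0,0]'

```text
time_s: 6.57
eef_pos: [0.4485, 0.0418, 0.015]
tool_rot: [0.7, 0.714, -0.001, -0.001]
contact_force: [-8.1, -0.2, 29.7]
gripper_width: 0.042
gripper_force: 44.4
```

>>> drive_tool --slide '[[0,0,0],[0,0,0],[0,0,0],[0,0,0],[0,0,0]]' --rot '[[0,0,0],[0,0,0],[0,0,0],[0,0,0],[0,0,0]]' --claw '[0,0.55,0.6,0.8,0.8]'

```text
time_s: 6.98
eef_pos: [0.4497, 0.0419, 0.0158]
tool_rot: [0.7, 0.714, 0.001, 0.0]
contact_force: [-0.6, 0.2, 0.6]
gripper_width: 0.0682
gripper_force: 0.0
```

>>> drive_tool --slide '[[0,0,-0.05],[0,0,-0.12],[0,0,-0.2],[0,0,-0.3],[0,0,-0.4]]' --rot '[[0,0,0],[0,0,0],[0,0,0],[0,0,0],[0,0,0]]' --claw '[0.8,0.8,0.8,0.8,0.8]'

```text
time_s: 7.4
eef_pos: [0.4483, 0.0412, 0.1769]
tool_rot: [0.7, 0.714, -0.0, -0.0]
contact_force: [1.7, 0.2, -0.4]
gripper_width: 0.0683
gripper_force: 0.0
```

```bash
python3 - <<'E'
from h import *
look(["jar"],"w3b"); plan((.402,.284,.14,90))
E
```

```text
jar 0.9 [399  35  73  68] ztop 0.0575 rect(mm) [543.9 188.9] [39.3 38.9] 52.6
rows 5 slide [0.505, -0.098, 0.087] rot [0.007, -0.003, 0.011]
rows 1 slide [0.102, -0.021, 0.017] rot [0.001, -0.001, 0.002]
  -- at [0.402 0.284 0.14 ] 90
```

>>> drive_tool --slide '[[0.1,-0.02,0.02],[0.2,-0.04,0.04],[0.3,-0.06,0.06],[0.4,-0.08,0.07],[0.505,-0.1,0.087]]' --rot '[[0,0,0.012],[0,0,0.012],[0,0,0.012],[0,0,0.012],[0,0,0.012]]' --claw '[0.8,0.8,0.8,0.8,0.8]'

```text
time_s: 7.92
eef_pos: [0.4044, 0.2427, 0.1408]
tool_rot: [0.707, 0.708, 0.001, -0.0]
contact_force: [1.8, 0.1, 0.0]
gripper_width: 0.0681
gripper_force: 0.0
```

>>> drive_tool --slide '[[0.08,-0.02,0.017],[0.102,-0.02,0.017],[0.102,-0.02,0.017],[0.102,-0.02,0.017]]' --rot '[[0,0,0.002],[0,0,0.002],[0,0,0.002],[0,0,0.002]]' --claw '[0.8,0.8,0.8,0.8]'

```text
time_s: 8.25
eef_pos: [0.3972, 0.2811, 0.1339]
tool_rot: [0.708, 0.707, -0.0, 0.0]
contact_force: [-0.0, -0.4, 1.0]
gripper_width: 0.0683
gripper_force: 0.0
```

```bash
python3 - <<'E'
from h import *
print(pose()); look(["lacquer"],"w4"); plan((.402,.284,.008,90))
E
```

```text
(array([0.39723865, 0.28111661, 0.1339397 ]), np.float64(89.92962739342488))
lacquer 0.64 [288 214  36  51] ztop 0.0627 rect(mm) [401.9 284.7] [17.9 18.3] 2.1
rows 4 slide [0.01, 0.01, 0.316] rot [0.0, 0.0, -0.003]
  -- at [0.402 0.284 0.008] 90
```

>>> drive_tool --slide '[[0.01,0.012,0.04],[0.01,0.012,0.12],[0.01,0.012,0.2],[0.01,0.012,0.27],[0.01,0.012,0.315]]' --rot '[[0,0,0],[0,0,0],[0,0,0],[0,0,0],[0,0,0]]' --claw '[0.8,0.8,0.8,0.8,0.8]'

```text
time_s: 8.77
eef_pos: [0.402, 0.2831, 0.0064]
tool_rot: [0.709, 0.705, -0.001, 0.0]
contact_force: [-1.3, 0.1, -0.5]
gripper_width: 0.0683
gripper_force: 0.0
```

>>> drive_tool --slide '[[0,0,0],[0,0,0],[0,0,0],[0,0,0],[0,0,0]]' --rot '[[0,0,0],[0,0,0],[0,0,0],[0,0,0],[0,0,0]]' --claw '[0.5,0.4,0.35,0.2,0.2]' --squeeze 30

```text
time_s: 9.18
eef_pos: [0.4031, 0.2865, 0.0097]
tool_rot: [0.708, 0.706, 0.002, -0.0]
contact_force: [0.8, 0.5, 1.9]
gripper_width: 0.0289
gripper_force: 29.9
```

>>> drive_tool --slide '[[0,0,0],[0,0,0]]' --rot '[[0,0,0],[0,0,0]]' --claw '[0,0]' --squeeze 30

```text
time_s: 9.35
eef_pos: [0.403, 0.2865, 0.0097]
tool_rot: [0.708, 0.707, 0.002, 0.0]
contact_force: [-0.3, -1.2, 8.7]
gripper_width: 0.0289
gripper_force: 30.4
```

>>> drive_tool --slide '[[0,0,-0.05],[0,0,-0.12],[0,0,-0.2],[0,0,-0.26],[0,0,-0.26]]' --rot '[[0,0,0],[0,0,0],[0,0,0],[0,0,0],[0,0,0]]' --claw '[0,0,0,0,0]'

```text
time_s: 9.77
eef_pos: [0.4047, 0.2881, 0.1172]
tool_rot: [0.708, 0.707, 0.006, -0.0]
contact_force: [0.2, 0.3, -0.8]
gripper_width: 0.0291
gripper_force: 29.9
```

```bash
python3 - <<'E'
from h import *
print(pose()); look(["lacquer"],"w5"); plan((.5,.05,.11,91.2),(.454,-.1477,.11,91.2))
E
```

```text
(array([0.40471973, 0.28808396, 0.11724132]), np.float64(89.92232503069042))
lacquer 0.81 [282 309  69 122] ztop 0.1701 rect(mm) [404.  286.9] [19.3 18.2] 86.0
rows 5 slide [-0.481, 0.2, 0.006] rot [0.001, -0.002, -0.011]
rows 2 slide [-0.11, 0.043, 0.002] rot [0.0, -0.0, -0.003]
  -- at [0.5  0.05 0.11] 91.2
rows 5 slide [-0.492, -0.125, 0.0] rot [0.0, 0.0, -0.0]
  -- at [ 0.454  -0.1477  0.11  ] 91.2
```

>>> drive_tool --slide '[[-0.08,0.01,0.006],[-0.16,0.02,0.01],[-0.25,0.03,0.015],[-0.34,0.04,0.017],[-0.43,0.05,0.017]]' --rot '[[0.004,-0.004,-0.014],[0.004,-0.004,-0.014],[0.004,-0.004,-0.014],[0.004,-0.004,-0.014],[0.004,-0.004,-0.014]]' --claw '[0,0,0,0,0]'

```text
time_s: 10.28
eef_pos: [0.4203, 0.1121, 0.1039]
tool_rot: [0.699, 0.715, -0.006, -0.001]
contact_force: [1.3, 0.4, 0.4]
gripper_width: 0.0288
gripper_force: 29.9
```

>>> drive_tool --slide '[[-0.1,0.01,0],[-0.2,0.02,0],[-0.3,0.03,0],[-0.38,0.037,0],[-0.43,0.043,0]]' --rot '[[0,0,0],[0,0,0],[0,0,0],[0,0,0],[0,0,0]]' --claw '[0,0,0,0,0]'

```text
time_s: 10.7
eef_pos: [0.4411, -0.0615, 0.1051]
tool_rot: [0.701, 0.713, -0.005, -0.001]
contact_force: [0.5, 0.2, 0.1]
gripper_width: 0.0292
gripper_force: 29.9
```

>>> drive_tool --slide '[[0,0,0],[0,0,0]]' --rot '[[0,0,0],[0,0,0]]' --claw '[0,0]'

```text
time_s: 10.87
eef_pos: [0.4414, -0.0586, 0.1051]
tool_rot: [0.701, 0.713, -0.005, -0.001]
contact_force: [-0.3, 0.2, -0.7]
gripper_width: 0.0287
gripper_force: 29.9
```

```bash
python3 - <<'E'
from h import *
print(pose()); plan((.454,-.1477,.04,91.2))
E
```

```text
(array([ 0.44144672, -0.05859221,  0.10506143]), np.float64(91.01075724515132))
rows 3 slide [-0.222, 0.029, 0.164] rot [-0.005, 0.004, -0.002]
  -- at [ 0.454  -0.1477  0.04  ] 91.2
```

>>> drive_tool --slide '[[-0.08,0.01,0.05],[-0.16,0.02,0.1],[-0.21,0.029,0.15],[-0.222,0.029,0.164],[-0.222,0.029,0.164]]' --rot '[[-0.005,0.004,-0.002],[-0.005,0.004,-0.002],[-0.005,0.004,-0.002],[-0.005,0.004,-0.002],[-0.005,0.004,-0.002]]' --claw '[0,0,0,0,0]'

```text
time_s: 11.28
eef_pos: [0.4539, -0.1462, 0.0389]
tool_rot: [0.699, 0.715, -0.0, -0.002]
contact_force: [0.7, 0.4, -1.1]
gripper_width: 0.0292
gripper_force: 29.8
```

>>> drive_tool --slide '[[0,0,0],[0,0,0]]' --rot '[[0,0,0],[0,0,0]]' --claw '[0,0]'

```text
time_s: 11.45
eef_pos: [0.4559, -0.1445, 0.0413]
tool_rot: [0.698, 0.716, 0.002, 0.0]
contact_force: [-0.4, -0.1, 0.3]
gripper_width: 0.0291
gripper_force: 29.8
```

```bash
python3 - <<'E'
from h import *
print(pose(),sense()["tool_rot"]); p,P=look(["lacquer"],"w6"); print(cardfit(p)[0]);plan((.454,-.1477,.0118,91.2))
E
```

```text
(array([ 0.45586621, -0.14452393,  0.04131876]), np.float64(91.53010839026702)) [6.97602247e-01 7.16483662e-01 1.50423206e-03 6.40136466e-05]
lacquer 0.66 [283 309  66 124] ztop 0.0942 rect(mm) [ 455.5 -145.2] [18.2 19.1] 24.3
((483.29608154296875, -97.52301025390625), (160.25967407226562, 188.65110778808594), 1.2922650575637817)
rows 1 slide [-0.007, -0.006, 0.075] rot [0.002, -0.001, 0.004]
  -- at [ 0.454  -0.1477  0.0118] 91.2
```

>>> drive_tool --slide '[[-0.007,-0.004,0.03],[-0.007,-0.004,0.055],[-0.007,-0.004,0.068],[-0.007,-0.004,0.073],[-0.007,-0.004,0.073]]' --rot '[[0,0,0.003],[0,0,0.003],[0,0,0.003],[0,0,0.003],[0,0,0.003]]' --claw '[0,0,0,0,0]'

```text
time_s: 11.97
eef_pos: [0.4539, -0.1489, 0.0114]
tool_rot: [0.7, 0.714, 0.001, -0.0]
contact_force: [-0.9, 0.5, -0.4]
gripper_width: 0.0291
gripper_force: 29.9
```

>>> drive_tool --slide '[[0,0,0],[0,0,0],[0,0,0],[0,0,0],[0,0,0]]' --rot '[[0,0,0],[0,0,0],[0,0,0],[0,0,0],[0,0,0]]' --claw '[0,0.38,0.42,0.7,0.7]'

```text
time_s: 12.38
eef_pos: [0.4543, -0.1495, 0.012]
tool_rot: [0.7, 0.714, 0.001, 0.001]
contact_force: [0.2, -0.3, 0.7]
gripper_width: 0.0587
gripper_force: 0.0
```

>>> drive_tool --slide '[[0,0,-0.05],[0,0,-0.12],[0,0,-0.2],[0,0,-0.3],[0,0,-0.4]]' --rot '[[0,0,0],[0,0,0],[0,0,0],[0,0,0],[0,0,0]]' --claw '[0.7,0.7,0.7,0.7,0.7]'

```text
time_s: 12.8
eef_pos: [0.4529, -0.1495, 0.1731]
tool_rot: [0.7, 0.714, 0.0, -0.0]
contact_force: [1.4, 0.1, -0.3]
gripper_width: 0.0599
gripper_force: 0.0
```

```bash
python3 - <<'E'
from h import *
print(pose()); plan((.53,-.3,.27,90))
E
```

```text
(array([ 0.45293193, -0.14953392,  0.17311584]), np.float64(91.06648410611359))
rows 5 slide [-0.379, 0.186, -0.242] rot [0.0, -0.001, 0.012]
  -- at [ 0.53 -0.3   0.27] 90
```

>>> drive_tool --slide '[[-0.08,0.04,-0.05],[-0.16,0.08,-0.1],[-0.25,0.12,-0.16],[-0.33,0.16,-0.21],[-0.379,0.186,-0.242]]' --rot '[[0,0,0.012],[0,0,0.012],[0,0,0.012],[0,0,0.012],[0,0,0.012]]' --claw '[0.9,0.9,0.9,0.9,0.9]'

```text
time_s: 13.22
eef_pos: [0.5317, -0.3032, 0.2711]
tool_rot: [0.708, 0.706, 0.001, 0.002]
contact_force: [0.2, -0.4, -0.2]
gripper_width: 0.0766
gripper_force: 0.0
```

>>> drive_tool --slide '[[0,0,0],[0,0,0],[0,0,0]]' --rot '[[0,0,0],[0,0,0],[0,0,0]]' --claw '[0.9,0.9,0.9]'

```text
time_s: 13.47
eef_pos: [0.5302, -0.2987, 0.2676]
tool_rot: [0.707, 0.707, 0.001, -0.001]
contact_force: [-0.7, 0.2, -0.8]
gripper_width: 0.0768
gripper_force: 0.0
```

```bash
python3 - <<'E'
from h import *
print(pose()); p,P=look(["plate","rack","block","driver","lacquer","tape","jar"],"w7"); print(cardfit(p)[0])
E
```

```text
(array([ 0.530184  , -0.298738  ,  0.26761114]), np.float64(90.03009090611594))
plate 0.94 [302 220  33  39] ztop 0.0359 rect(mm) [ 560.3 -349. ] [50.4 41.8] 83.7
rack 0.63 [350 225  83  70] ztop 0.0459 rect(mm) [ 624.4 -358. ] [76.4 90.8] 83.6
block 0.67 [388  91  52  43] ztop 0.0295 rect(mm) [ 658.3 -187.1] [36.4 36.4] 58.3
driver 0.44 [383   3  21   6] ztop 0.0179 rect(mm) [645.1 -93.9] [ 3.8 16.7] 89.5
lacquer 0.8 [216  57  34  38] ztop 0.0638 rect(mm) [ 454.  -151.1] [17.6 18. ] 89.9
tape 0.62 [171 160  49  47] ztop 0.0218 rect(mm) [ 382.6 -274.5] [58.7 58.2] 32.3
((483.84033203125, -139.10226440429688), (159.9280242919922, 106.94041442871094), 0.9938933253288269)
```

View pics/w7.png

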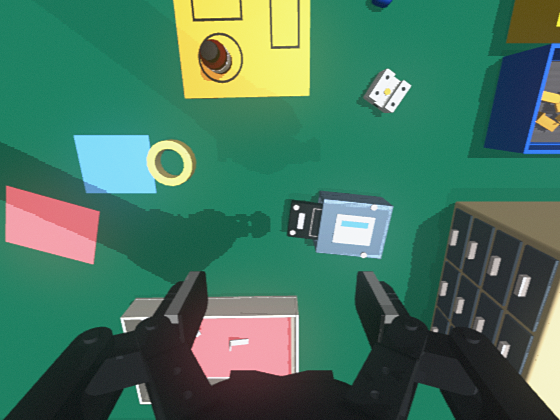

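```bash
python3 - <<'E'
from h import *
p=np.load("pics/w7.npy",allow_pickle=True).item(); P=cloud(p).reshape(-1,3)
m=(P[:,2]>.06)&(P[:,0]>.64)&(P[:,1]<-.25)&(P[:,2]<.25); q=P[m]; print(len(q),np.nanmin(q,0),np.nanmax(q,0))
plan((.5618,-.3492,.09,-6.3),start=(.5302,-.2987,.2676,90))
E
```

```text
14776 [ 0.76745063 -0.52384539  0.06003076] [ 0.87483098 -0.25016999  0.18135723]
rows 5 slide [-0.047, 0.029, 0.165] rot [0.0, 0.0, 0.398]
rows 5 slide [-0.021, 0.051, 0.165] rot [0.0, 0.0, 0.398]
rows 4 slide [0.009, 0.037, 0.114] rot [0.0, 0.0, 0.274]
  -- at [ 0.5618 -0.3492  0.09  ] -6.3
```

>>> drive_tool --slide '[[-0.047,0.029,0.165],[-0.047,0.029,0.165],[-0.047,0.029,0.165],[-0.047,0.029,0.165],[-0.047,0.029,0.165]]' --rot '[[0,0,0.08],[0,0,0.16],[0,0,0.24],[0,0,0.32],[0,0,0.398]]' --claw '[1,1,1,1,1]'

```text
time_s: 14.28
eef_pos: [0.5423, -0.3184, 0.2018]
tool_rot: [0.892, 0.453, 0.001, -0.0]
contact_force: [0.2, -0.5, 0.7]
gripper_width: 0.0854
gripper_force: 0.0
```

>>> drive_tool --slide '[[-0.021,0.051,0.165],[-0.021,0.051,0.165],[-0.021,0.051,0.165],[-0.021,0.051,0.165],[-0.021,0.051,0.165]]' --rot '[[0,0,0.08],[0,0,0.16],[0,0,0.24],[0,0,0.32],[0,0,0.398]]' --claw '[1,1,1,1,1]'

```text
time_s: 14.7
eef_pos: [0.5542, -0.337, 0.1357]
tool_rot: [0.988, 0.157, 0.0, -0.001]
contact_force: [0.2, 0.6, -0.8]
gripper_width: 0.0856
gripper_force: 0.0
```

>>> drive_tool --slide '[[0.009,0.037,0.08],[0.009,0.037,0.114],[0.009,0.037,0.114],[0.009,0.037,0.114],[0.009,0.037,0.114]]' --rot '[[0,0,0.08],[0,0,0.16],[0,0,0.24],[0,0,0.274],[0,0,0.274]]' --claw '[1,1,1,1,1]'

```text
time_s: 15.12
eef_pos: [0.5626, -0.3497, 0.0902]
tool_rot: [0.998, -0.055, 0.0, -0.0]
contact_force: [0.3, 0.5, 0.1]
gripper_width: 0.0854
gripper_force: 0.0
```

>>> drive_tool --slide '[[0,0,0],[0,0,0],[0,0,0]]' --rot '[[0,0,0],[0,0,0],[0,0,0]]' --claw '[1,1,1]'

```text
time_s: 15.37
eef_pos: [0.5627, -0.35, 0.0913]
tool_rot: [0.999, -0.054, 0.001, -0.001]
contact_force: [-0.2, 0.3, 0.2]
gripper_width: 0.0854
gripper_force: 0.0
```

```bash
python3 - <<'E'
from h import *
print(pose()); p,P=look(["plate","rack"],"w8",.2); plan((.5618,-.3492,.0235,-6.3))
E
```

```text
(array([ 0.56272628, -0.350046  ,  0.09133928]), np.float64(-6.209446933847905))
plate 0.79 [279 240  68  43] ztop 0.0358 rect(mm) [ 559.2 -348.7] [49.9 37.6] 83.0
rack 0.89 [281 146 132 156] ztop 0.0459 rect(mm) [ 625.4 -357.5] [76.3 90.3] 83.8
rack 0.41 [ 64 315 124 152] ztop 0.001 rect(mm) [ 507.9 -139.4] [124.  295.4] 50.9
rows 2 slide [-0.003, -0.002, 0.17] rot [-0.001, -0.002, 0.001]
  -- at [ 0.5618 -0.3492  0.0235] -6.3
```

View pics/w8.png

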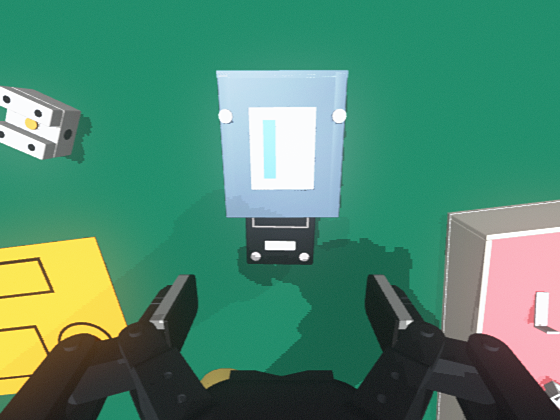

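>>> drive_tool --slide '[[-0.003,-0.002,0.05],[-0.003,-0.002,0.1],[-0.003,-0.002,0.15],[-0.003,-0.002,0.17],[-0.003,-0.002,0.17]]' --rot '[[0,0,0.001],[0,0,0.001],[0,0,0.001],[0,0,0.001],[0,0,0.001]]' --claw '[1,1,1,1,1]'

```text
time_s: 15.93
eef_pos: [0.5605, -0.3481, 0.0211]
tool_rot: [0.998, -0.055, -0.001, -0.001]
contact_force: [1.0, -0.1, 0.0]
gripper_width: 0.0853
gripper_force: 0.0
```

>>> drive_tool --slide '[[0,0,0],[0,0,0],[0,0,0],[0,0,0],[0,0,0]]' --rot '[[0,0,0],[0,0,0],[0,0,0],[0,0,0],[0,0,0]]' --claw '[0.7,0.6,0.5,0.4,0.3]' --squeeze 80

```text
time_s: 16.35
eef_pos: [0.5622, -0.3498, 0.0249]
tool_rot: [0.998, -0.055, 0.002, -0.0]
contact_force: [-1.2, 1.5, 5.8]
gripper_width: 0.0475
gripper_force: 81.4
```

>>> drive_tool --slide '[[0,0,0],[0,0,0],[0,0,0]]' --rot '[[0,0,0],[0,0,0],[0,0,0]]' --claw '[0,0,0]' --squeeze 80

```text
time_s: 16.6
eef_pos: [0.5623, -0.3498, 0.0249]
tool_rot: [0.998, -0.055, 0.002, -0.0]
contact_force: [-1.5, 2.0, 5.4]
gripper_width: 0.0475
gripper_force: 81.4
```

>>> drive_tool --slide '[[-0.01,0,-0.003],[-0.05,0,-0.005],[-0.1,0,-0.005],[-0.15,0,-0.005],[-0.2,0,-0.005]]' --rot '[[0,0,0],[0,0,0],[0,0,0],[0,0,0],[0,0,0]]' --claw '[0,0,0,0,0]'

```text
time_s: 17.02
eef_pos: [0.4809, -0.3398, 0.0249]
tool_rot: [0.998, -0.055, 0.001, -0.001]
contact_force: [-0.7, 1.0, -1.6]
gripper_width: 0.0474
gripper_force: 82.4
```

>>> drive_tool --slide '[[-0.01,0,-0.05],[-0.01,0,-0.12],[-0.01,0,-0.2],[-0.01,0,-0.25],[-0.01,0,-0.25]]' --rot '[[0,0,0],[0,0,0],[0,0,0],[0,0,0],[0,0,0]]' --claw '[0,0,0,0,0]'

```text
time_s: 17.43
eef_pos: [0.4794, -0.342, 0.1292]
tool_rot: [0.998, -0.056, 0.005, 0.001]
contact_force: [0.3, -0.4, -0.7]
gripper_width: 0.0476
gripper_force: 83.0
```

```bash
python3 - <<'E'
from h import *
print(pose(),sense()["tool_rot"],sense()["gripper_width"]); p,P=look(["plate"],"w9",.2); plan((.4525,-.0817,.12,91.2))
E
```

```text
(array([ 0.4794166 , -0.34200639,  0.12919925]), np.float64(-6.388374980185227)) [ 0.99843504 -0.05572419  0.00455229  0.00125307] 0.04756552055798808
plate 0.69 [278 223 117 197] ztop 0.1401 rect(mm) [ 507.5 -345.1] [50.3 99.6] 83.7
rows 5 slide [-0.049, -0.233, 0.005] rot [0.0, -0.001, -0.398]
rows 5 slide [0.096, -0.217, 0.005] rot [0.0, -0.001, -0.398]
rows 4 slide [0.149, -0.087, 0.004] rot [0.0, -0.001, -0.288]
  -- at [ 0.4525 -0.0817  0.12  ] 91.2
```

>>> drive_tool --slide '[[-0.049,-0.233,0.005],[-0.049,-0.233,0.005],[-0.049,-0.233,0.005],[-0.049,-0.233,0.005],[-0.049,-0.233,0.005]]' --rot '[[0,0,-0.08],[0,0,-0.16],[0,0,-0.24],[0,0,-0.32],[0,0,-0.398]]' --claw '[0,0,0,0,0]'

```text
time_s: 17.95
eef_pos: [0.4677, -0.2423, 0.1211]
tool_rot: [0.966, 0.259, -0.0, -0.002]
contact_force: [-0.3, -1.2, -0.5]
gripper_width: 0.0472
gripper_force: 83.2
```

>>> drive_tool --slide '[[0.096,-0.217,0.005],[0.096,-0.217,0.005],[0.096,-0.217,0.005],[0.096,-0.217,0.005],[0.096,-0.217,0.005]]' --rot '[[0,0,-0.08],[0,0,-0.16],[0,0,-0.24],[0,0,-0.32],[0,0,-0.398]]' --claw '[0,0,0,0,0]'

```text
time_s: 18.37
eef_pos: [0.4581, -0.1482, 0.1194]
tool_rot: [0.839, 0.543, -0.0, -0.001]
contact_force: [0.6, -0.8, -1.2]
gripper_width: 0.0477
gripper_force: 83.3
```

>>> drive_tool --slide '[[0.149,-0.087,0.004],[0.149,-0.087,0.004],[0.149,-0.087,0.004],[0.149,-0.087,0.004],[0.149,-0.087,0.004]]' --rot '[[0,0,-0.08],[0,0,-0.16],[0,0,-0.23],[0,0,-0.288],[0,0,-0.288]]' --claw '[0,0,0,0,0]'

```text
time_s: 18.78
eef_pos: [0.4514, -0.081, 0.1181]
tool_rot: [0.699, 0.715, 0.0, -0.001]
contact_force: [-0.2, -0.9, -1.6]
gripper_width: 0.0474
gripper_force: 83.3
```

>>> drive_tool --slide '[[0,0,0],[0,0,0],[0,0,0]]' --rot '[[0,0,0],[0,0,0],[0,0,0]]' --claw '[0,0,0]'

```text
time_s: 19.03
eef_pos: [0.4525, -0.0822, 0.119]
tool_rot: [0.701, 0.714, 0.001, 0.0]
contact_force: [0.2, -0.1, -2.0]
gripper_width: 0.0474
gripper_force: 83.3
```

```bash
python3 - <<'E'
from h import *
print(pose(),sense()["tool_rot"]); p,P=look(["plate","jar","lacquer"],"w10",.2); plan((.4525,-.081,.02,91.2))
E
```

```text
(array([ 0.45249334, -0.08224745,  0.11902268]), np.float64(91.06302874038703)) [7.00516839e-01 7.13635570e-01 6.43319458e-04 1.31126680e-04]
plate 0.64 [280 224 116 195] ztop 0.1297 rect(mm) [451.3 -54.2] [50.2 99.9] 1.1
jar 0.66 [282  50  66  86] ztop 0.0588 rect(mm) [448.7  40.3] [38.7 39.2] 57.6
lacquer 0.42 [282 326  19  10] ztop 0.064 rect(mm) [ 453.5 -157.1] [12.9  5.7] 4.0
rows 3 slide [0.002, -0.001, 0.248] rot [0.001, -0.001, -0.001]
  -- at [ 0.4525 -0.081   0.02  ] 91.2
```

View pics/w10.png

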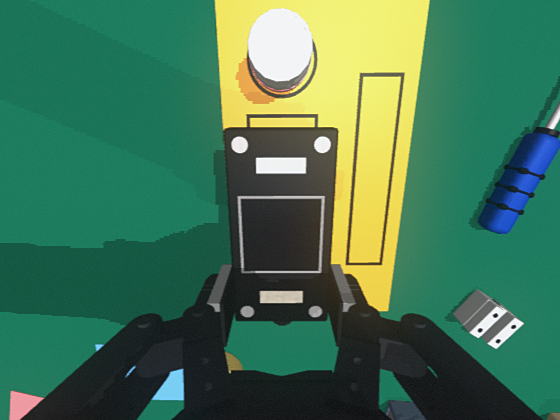

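>>> drive_tool --slide '[[0.004,0.001,0.08],[0.004,0.001,0.15],[0.004,0.001,0.21],[0.004,0.001,0.25],[0.004,0.001,0.27]]' --rot '[[0,0,-0.001],[0,0,-0.001],[0,0,-0.001],[0,0,-0.001],[0,0,-0.001]]' --claw '[0,0,0,0,0]'

```text
time_s: 19.65
eef_pos: [0.4523, -0.08, 0.0095]
tool_rot: [0.699, 0.715, -0.0, -0.001]
contact_force: [-0.1, 0.2, -1.6]
gripper_width: 0.0476
gripper_force: 83.3
```

>>> drive_tool --slide '[[0,0,0],[0,0,0],[0,0,0.008],[0,0,0.014],[0,0,0.018]]' --rot '[[0,0,0],[0,0,0],[0,0,0],[0,0,0],[0,0,0]]' --claw '[0,0,0,0,0]'

```text
time_s: 20.07
eef_pos: [0.4541, -0.0801, 0.0048]
tool_rot: [0.699, 0.715, 0.002, 0.001]
contact_force: [-0.0, -0.7, -1.2]
gripper_width: 0.0476
gripper_force: 83.3
```

>>> drive_tool --slide '[[0,0,0],[0,0,0]]' --rot '[[0,0,0],[0,0,0]]' --claw '[0,0]'

```text
time_s: 20.23
eef_pos: [0.4536, -0.0802, 0.0045]
tool_rot: [0.699, 0.715, 0.001, 0.001]
contact_force: [0.3, 0.7, -1.0]
gripper_width: 0.0474
gripper_force: 83.3
```

>>> drive_tool --slide '[[0,0,0.003],[0,0,0.005],[0,0,0.005]]' --rot '[[0,0,0],[0,0,0],[0,0,0]]' --claw '[0,0,0]'

```text
time_s: 20.48
eef_pos: [0.4536, -0.0802, 0.0024]
tool_rot: [0.699, 0.715, 0.001, 0.0]
contact_force: [-1.0, -0.2, 1.5]
gripper_width: 0.0474
gripper_force: 83.6
```

>>> drive_tool --slide '[[0,0,0],[0,0,0],[0,0,0],[0,0,0],[0,0,0]]' --rot '[[0,0,0],[0,0,0],[0,0,0],[0,0,0],[0,0,0]]' --claw '[0.6,0.7,0.9,0.9,0.9]'

```text
time_s: 20.9
eef_pos: [0.4535, -0.0802, 0.0023]
tool_rot: [0.699, 0.715, 0.001, 0.0]
contact_force: [-0.4, -0.6, 0.1]
gripper_width: 0.0768
gripper_force: 0.0
```

>>> drive_tool --slide '[[0,0,-0.05],[0,0,-0.15],[0,0,-0.25],[0,0,-0.35],[0,0,-0.45]]' --rot '[[0,0,0],[0,0,0],[0,0,0],[0,0,0],[0,0,0]]' --claw '[0.9,0.9,0.9,0.9,0.9]'

```text
time_s: 21.32
eef_pos: [0.4525, -0.0806, 0.1839]
tool_rot: [0.699, 0.715, 0.001, 0.0]
contact_force: [1.4, -0.3, 0.4]
gripper_width: 0.0768
gripper_force: 0.0
```

>>> drive_tool --slide '[[0,0,0],[0,0,0]]' --rot '[[0,0,0],[0,0,0]]' --claw '[0.9,0.9]'

```text
time_s: 21.48
eef_pos: [0.4546, -0.0803, 0.1845]
tool_rot: [0.699, 0.715, 0.003, 0.002]
contact_force: [0.2, 0.4, -0.9]
gripper_width: 0.0771
gripper_force: 0.0
```

```bash
python3 - <<'E'
from h import *
print(pose(),sense()["tool_rot"]); p,P=look(["plate","block","driver","jar","lacquer"],"w11",.2); print(cardfit(p)[0])
E
```

```text
(array([ 0.45456879, -0.08030407,  0.18450652]), np.float64(91.29480904187844)) [0.69906902 0.71504283 0.003479   0.0020351 ]
plate 0.6 [276 168  50  91] ztop 0.0131 rect(mm) [451.8 -52.2] [49.9 99.9] 1.2
block 0.9 [449 284  62  47] ztop 0.0294 rect(mm) [ 658.2 -186.9] [36.1 37.9] 58.7
block 0.22 [280 263  27  49] ztop 0.064 rect(mm) [ 453.6 -149.9] [18.2 17.5] 2.1
driver 0.84 [484 137  90 154] ztop 0.021 rect(mm) [654.3 -49.5] [90.6 22. ] 73.2
jar 0.9 [280  71  49  62] ztop 0.0588 rect(mm) [448.6  40.5] [38.5 38.8] 48.8
lacquer 0.96 [278 263  28  48] ztop 0.064 rect(mm) [ 453.3 -149.9] [17.2 18.2] 52.7
lacquer 0.69 [449 284  54  40] ztop 0.0294 rect(mm) [ 658.3 -186.6] [35.2 37.9] 58.4
((482.2044372558594, -52.15492248535156), (160.39024353027344, 279.8158874511719), 1.2016758918762207)
```

View pics/w11.png

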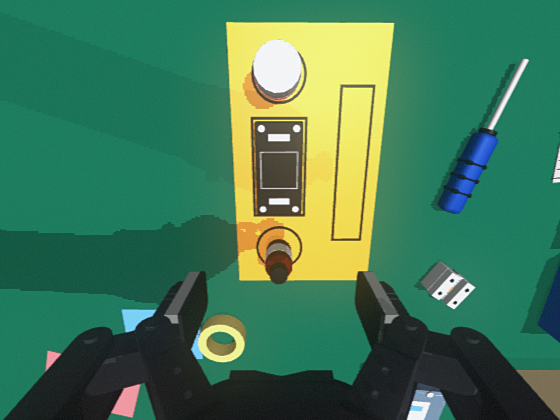

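```bash
python3 - <<'E'
from h import *
plan((.6543,-.0495,.06,73.2))
E
```

```text
rows 5 slide [0.058, 0.445, 0.265] rot [-0.001, -0.0, 0.176]
rows 1 slide [0.025, 0.057, 0.037] rot [-0.0, -0.0, 0.025]
  -- at [ 0.6543 -0.0495  0.06  ] 73.2
```

>>> drive_tool --slide '[[0.012,0.09,0.05],[0.024,0.18,0.1],[0.036,0.27,0.16],[0.047,0.36,0.21],[0.058,0.445,0.265]]' --rot '[[0,0,0.04],[0,0,0.08],[0,0,0.12],[0,0,0.15],[0,0,0.176]]' --claw '[0.7,0.7,0.7,0.7,0.7]'

```text
time_s: 22.2
eef_pos: [0.6314, -0.0529, 0.0744]
tool_rot: [0.792, 0.611, 0.0, -0.0]
contact_force: [0.4, -0.8, 0.8]
gripper_width: 0.0598
gripper_force: 0.0
```

>>> drive_tool --slide '[[0.025,0.057,0.037],[0.025,0.057,0.037],[0.025,0.057,0.037],[0.025,0.057,0.037],[0.025,0.057,0.037]]' --rot '[[0,0,0.025],[0,0,0.025],[0,0,0.025],[0,0,0.025],[0,0,0.025]]' --claw '[0.7,0.7,0.7,0.7,0.7]'

```text
time_s: 22.62
eef_pos: [0.6538, -0.0501, 0.0626]
tool_rot: [0.803, 0.596, 0.001, 0.0]
contact_force: [0.0, 0.8, 0.1]
gripper_width: 0.0599
gripper_force: 0.0
```

```bash
python3 - <<'E'
from h import *
print(pose(),sense()["tool_rot"]); p,P=look(["driver"],"w12",.2); plan((.6543,-.0495,.004,73.2))
E
```

```text
(array([ 0.6538389 , -0.05014781,  0.06263363]), np.float64(73.11105827537979)) [8.03279914e-01 5.95600997e-01 8.98873797e-04 1.53284479e-04]
rows 2 slide [0.001, -0.0, 0.148] rot [0.002, -0.001, -0.001]
  -- at [ 0.6543 -0.0495  0.004 ] 73.2
```

>>> drive_tool --slide '[[0.001,0,0.05],[0.001,0,0.09],[0.001,0,0.12],[0.001,0,0.14],[0.001,0,0.147]]' --rot '[[0,0,0],[0,0,0],[0,0,0],[0,0,0],[0,0,0]]' --claw '[0.7,0.7,0.7,0.7,0.7]'

```text
time_s: 23.13
eef_pos: [0.6542, -0.0488, 0.0026]
tool_rot: [0.803, 0.596, 0.001, -0.0]
contact_force: [0.7, 0.3, -0.4]
gripper_width: 0.0596
gripper_force: 0.0
```

>>> drive_tool --slide '[[0,0,0],[0,0,0],[0,0,0],[0,0,0],[0,0,0]]' --rot '[[0,0,0],[0,0,0],[0,0,0],[0,0,0],[0,0,0]]' --claw '[0.4,0.3,0.2,0.1,0]' --squeeze 60

```text
time_s: 23.55
eef_pos: [0.656, -0.049, 0.0046]
tool_rot: [0.803, 0.596, 0.002, 0.001]
contact_force: [0.5, 0.2, 4.2]
gripper_width: 0.0204
gripper_force: 61.5
```

>>> drive_tool --slide '[[0,0,0],[0,0,0],[0,0,0]]' --rot '[[0,0,0],[0,0,0],[0,0,0]]' --claw '[0,0,0]' --squeeze 60

```text
time_s: 23.8
eef_pos: [0.656, -0.049, 0.0046]
tool_rot: [0.803, 0.596, 0.002, 0.001]
contact_force: [-0.6, -0.8, 5.7]
gripper_width: 0.0203
gripper_force: 61.6
```

>>> drive_tool --slide '[[0,0,-0.05],[0,0,-0.12],[0,0,-0.2],[0,0,-0.25],[0,0,-0.25]]' --rot '[[0,0,0],[0,0,0],[0,0,0],[0,0,0],[0,0,0]]' --claw '[0,0,0,0,0]'

```text
time_s: 24.22
eef_pos: [0.6577, -0.0496, 0.1082]
tool_rot: [0.803, 0.596, 0.004, 0.003]
contact_force: [0.7, -0.7, -0.5]
gripper_width: 0.0208
gripper_force: 60.9
```

```bash
python3 - <<'E'
from h import *
print(pose(),sense()["tool_rot"]); p,P=look(["driver"],"w13",.1); plan((.533,-.0871,.1,91.2))
E
```

```text
(array([ 0.65768942, -0.04958902,  0.10821062]), np.float64(73.16773755660626)) [0.80297986 0.59598345 0.00439813 0.00278025]
driver 0.87 [281 200  48 330] ztop 0.125 rect(mm) [656.9 -49.5] [91.1 22.1] 74.4
rows 4 slide [-0.18, -0.264, 0.008] rot [0.002, -0.001, -0.2]
  -- at [ 0.533  -0.0871  0.1   ] 91.2
```

View pics/w13.png

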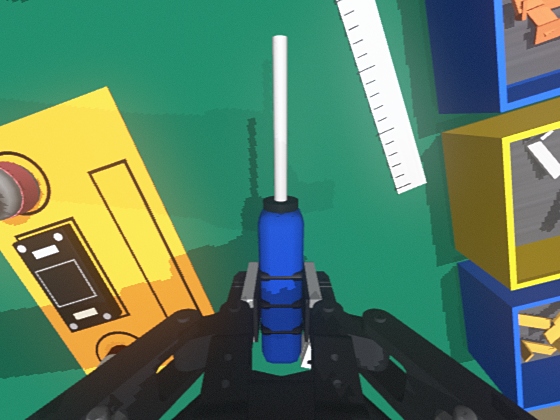

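>>> drive_tool --slide '[[-0.045,-0.066,0.002],[-0.09,-0.132,0.004],[-0.135,-0.2,0.006],[-0.17,-0.25,0.008],[-0.18,-0.264,0.008]]' --rot '[[0,0,-0.04],[0,0,-0.08],[0,0,-0.12],[0,0,-0.16],[0,0,-0.2]]' --claw '[0,0,0,0,0]'

```text
time_s: 24.73
eef_pos: [0.5265, -0.0884, 0.0976]
tool_rot: [0.7, 0.714, -0.002, -0.003]
contact_force: [0.4, -0.7, -1.1]
gripper_width: 0.0207
gripper_force: 60.8
```

>>> drive_tool --slide '[[0,0,0],[0,0,0],[0,0,0]]' --rot '[[0,0,0],[0,0,0],[0,0,0]]' --claw '[0,0,0]'

```text
time_s: 24.98
eef_pos: [0.5336, -0.0867, 0.0993]
tool_rot: [0.7, 0.714, 0.001, 0.0]
contact_force: [1.4, -0.5, -0.6]
gripper_width: 0.021
gripper_force: 60.8
```

```bash
python3 - <<'E'
from h import *
print(pose(),sense()["tool_rot"]); p,P=look(["driver"],"w14",.1); plan((.533,-.0871,.0065,91.2))
E
```

```text
(array([ 0.53360522, -0.0866649 ,  0.09932266]), np.float64(91.16503335946477)) [6.99881274e-01 7.14258565e-01 9.11995445e-04 2.70469535e-04]
driver 0.75 [281 199  46 327] ztop 0.1161 rect(mm) [533.5 -86.7] [90.7 22.6] 89.8
rows 3 slide [-0.001, -0.003, 0.232] rot [0.001, -0.0, 0.0]
  -- at [ 0.533  -0.0871  0.0065] 91.2
```

>>> drive_tool --slide '[[0,-0.002,0.07],[0,-0.002,0.13],[0,-0.002,0.18],[0,-0.002,0.21],[0,-0.002,0.225]]' --rot '[[0,0,0],[0,0,0],[0,0,0],[0,0,0],[0,0,0]]' --claw '[0,0,0,0,0]'

```text
time_s: 25.5
eef_pos: [0.5318, -0.0867, 0.0081]
tool_rot: [0.7, 0.715, 0.0, -0.001]
contact_force: [0.1, -0.6, -0.9]
gripper_width: 0.0206
gripper_force: 60.9
```

>>> drive_tool --slide '[[0,0,0],[0,0,0],[0,0,0.003],[0,0,0.006],[0,0,0.006]]' --rot '[[0,0,0],[0,0,0],[0,0,0],[0,0,0],[0,0,0]]' --claw '[0,0,0,0,0]'

```text
time_s: 25.92
eef_pos: [0.5328, -0.0872, 0.0082]
tool_rot: [0.7, 0.714, 0.002, 0.001]
contact_force: [-0.0, 0.1, -1.1]
gripper_width: 0.0205
gripper_force: 60.9
```

Lower about 2 mm more, release, rise.

>>> drive_tool --slide '[[0,0,0.003],[0,0,0.005],[0,0,0.005]]' --rot '[[0,0,0],[0,0,0],[0,0,0]]' --claw '[0,0,0]'

```text
time_s: 26.17
eef_pos: [0.5326, -0.0872, 0.0058]
tool_rot: [0.7, 0.714, 0.001, 0.001]
contact_force: [0.2, 0.4, 0.4]
gripper_width: 0.0203
gripper_force: 61.1
```

>>> drive_tool --slide '[[0,0,0],[0,0,0],[0,0,0],[0,0,0],[0,0,0]]' --rot '[[0,0,0],[0,0,0],[0,0,0],[0,0,0],[0,0,0]]' --claw '[0.25,0.35,0.5,0.5,0.5]'

```text
time_s: 26.58
eef_pos: [0.5323, -0.0872, 0.0056]
tool_rot: [0.7, 0.714, 0.001, 0.0]
contact_force: [-0.2, -0.6, 0.6]
gripper_width: 0.0427
gripper_force: 0.0
```

>>> drive_tool --slide '[[0,0,-0.05],[0,0,-0.12],[0,0,-0.2],[0,0,-0.3],[0,0,-0.38]]' --rot '[[0,0,0],[0,0,0],[0,0,0],[0,0,0],[0,0,0]]' --claw '[0.5,0.5,0.5,0.5,0.5]'

```text
time_s: 27.0
eef_pos: [0.5321, -0.0877, 0.1598]
tool_rot: [0.7, 0.714, 0.001, 0.001]
contact_force: [0.5, 0.3, -0.4]
gripper_width: 0.0427
gripper_force: 0.0
```

>>> drive_tool --slide '[[0,0,0],[0,0,0]]' --rot '[[0,0,0],[0,0,0]]' --claw '[0.8,0.8]'

```text
time_s: 27.17
eef_pos: [0.5333, -0.0874, 0.1595]
tool_rot: [0.7, 0.714, 0.003, 0.002]
contact_force: [-0.9, -1.3, -0.1]
gripper_width: 0.0658
gripper_force: 0.0
```

```bash
python3 - <<'E'
from h import *
print(pose()); p,P=look(["driver","block"],"w15",.1); plan((.6582,-.1869,.12,58.5)); plan((.6582,-.1869,.12,148.5))
E
```

```text
(array([ 0.53325448, -0.08739366,  0.15949574]), np.float64(91.19440096071624))
driver 0.71 [280 163  24 164] ztop 0.0226 rect(mm) [531.5 -87. ] [21.6 89.8] 0.3
block 0.61 [397 288  52  45] ztop 0.0295 rect(mm) [ 621.2 -144. ] [ 32.4 152.6] 45.6
rows 5 slide [-0.256, 0.313, 0.09] rot [-0.001, -0.001, 0.363]
  -- at [ 0.6582 -0.1869  0.12  ] 58.5
rows 5 slide [-0.16, 0.196, 0.056] rot [-0.0, -0.001, -0.398]
rows 3 slide [-0.147, 0.039, 0.034] rot [-0.0, -0.0, -0.239]
  -- at [ 0.6582 -0.1869  0.12  ] 148.5
```

View pics/w15.png

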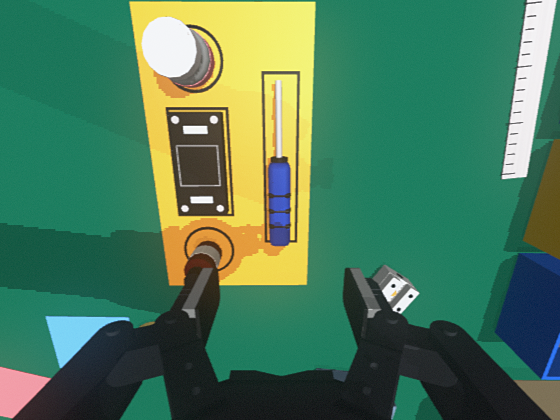

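>>> drive_tool --slide '[[-0.05,0.06,0],[-0.1,0.12,0.02],[-0.16,0.19,0.05],[-0.21,0.26,0.07],[-0.256,0.313,0.09]]' --rot '[[0,0,0.075],[0,0,0.15],[0,0,0.225],[0,0,0.3],[0,0,0.363]]' --claw '[1,1,1,1,1]'

```text
time_s: 27.73
eef_pos: [0.6602, -0.1879, 0.1187]
tool_rot: [0.874, 0.486, -0.0, -0.001]
contact_force: [-0.9, 0.1, 0.2]
gripper_width: 0.0855
gripper_force: 0.0
```

>>> drive_tool --slide '[[0,0,0],[0,0,0],[0,0,0]]' --rot '[[0,0,0],[0,0,0],[0,0,0]]' --claw '[1,1,1]'

```text
time_s: 27.98
eef_pos: [0.658, -0.1866, 0.1199]
tool_rot: [0.872, 0.489, -0.0, -0.001]
contact_force: [0.7, 0.8, -0.0]
gripper_width: 0.0858
gripper_force: 0.0
```

```bash
python3 - <<'E'
from h import *
print(pose()); p,P=look(["block"],"w16",.1); plan((.6582,-.1869,.005,58.5))
E
```

```text
(array([ 0.65801348, -0.18662901,  0.11988352]), np.float64(58.54121855055562))
block 0.85 [284 215  50  44] ztop 0.0298 rect(mm) [ 658.8 -186.4] [36. 36.] 58.5
rows 3 slide [-0.003, 0.001, 0.291] rot [-0.0, -0.002, 0.001]
  -- at [ 0.6582 -0.1869  0.005 ] 58.5
```

View pics/w16.png

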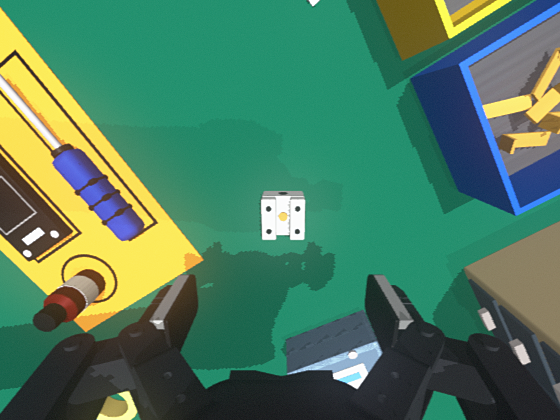

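>>> drive_tool --slide '[[0,0.001,0.08],[0,0.001,0.16],[0,0.001,0.22],[0,0.001,0.265],[0,0.001,0.285]]' --rot '[[0,0,0],[0,0,0],[0,0,0],[0,0,0],[0,0,0]]' --claw '[1,1,1,1,1]'

```text
time_s: 28.5
eef_pos: [0.6579, -0.1852, 0.0055]
tool_rot: [0.872, 0.489, 0.0, -0.002]
contact_force: [0.6, -0.2, -0.2]
gripper_width: 0.0858
gripper_force: 0.0
```

>>> drive_tool --slide '[[0,0,0],[0,0,0],[0,0,0],[0,0,0],[0,0,0]]' --rot '[[0,0,0],[0,0,0],[0,0,0],[0,0,0],[0,0,0]]' --claw '[0.6,0.5,0.4,0.2,0]' --squeeze 60

```text
time_s: 28.92
eef_pos: [0.6613, -0.1877, 0.0099]
tool_rot: [0.872, 0.489, 0.002, 0.001]
contact_force: [-1.1, -0.8, -0.5]
gripper_width: 0.0347
gripper_force: 60.9
```

>>> drive_tool --slide '[[0,0,0],[0,0,0],[0,0,0]]' --rot '[[0,0,0],[0,0,0],[0,0,0]]' --claw '[0,0,0]' --squeeze 60

```text
time_s: 29.17
eef_pos: [0.6613, -0.1877, 0.0098]
tool_rot: [0.872, 0.489, 0.002, 0.001]
contact_force: [0.4, 0.4, 5.5]
gripper_width: 0.0347
gripper_force: 61.9
```

>>> drive_tool --slide '[[0,0,-0.05],[0,0,-0.12],[0,0,-0.2],[0,0,-0.28],[0,0,-0.3]]' --rot '[[0,0,0],[0,0,0],[0,0,0],[0,0,0],[0,0,0]]' --claw '[0,0,0,0,0]'

```text
time_s: 29.58
eef_pos: [0.6623, -0.1889, 0.1337]
tool_rot: [0.872, 0.489, 0.004, 0.003]
contact_force: [0.5, -0.9, 0.7]
gripper_width: 0.0347
gripper_force: 61.1
```

```bash
python3 - <<'E'
from h import *
print(pose()); p,P=look(["block"],"w17",.1); plan((.4518,-.0522,.12,91.2))
E
```

```text
(array([ 0.66230973, -0.1889052 ,  0.13370073]), np.float64(58.49842478320573))
block 0.71 [284 285  81  85] ztop 0.1536 rect(mm) [ 661.9 -188.4] [36.8 35.7] 58.2
rows 5 slide [0.013, -0.521, 0.019] rot [0.004, -0.001, -0.304]
rows 1 slide [0.049, -0.09, 0.004] rot [0.001, -0.0, -0.06]
  -- at [ 0.4518 -0.0522  0.12  ] 91.2
```

>>> drive_tool --slide '[[0.003,-0.1,0.01],[0.005,-0.2,0.012],[0.008,-0.31,0.015],[0.01,-0.42,0.017],[0.013,-0.521,0.019]]' --rot '[[0,0,-0.06],[0,0,-0.12],[0,0,-0.18],[0,0,-0.24],[0,0,-0.304]]' --claw '[0,0,0,0,0]'

```text
time_s: 30.1
eef_pos: [0.4842, -0.0745, 0.118]
tool_rot: [0.73, 0.683, -0.0, -0.001]
contact_force: [-0.3, 0.7, -0.3]
gripper_width: 0.0353
gripper_force: 61.1
```

>>> drive_tool --slide '[[0.04,-0.07,0.004],[0.049,-0.09,0.004],[0.049,-0.09,0.004],[0.049,-0.09,0.004],[0.049,-0.09,0.004]]' --rot '[[0,0,-0.06],[0,0,-0.06],[0,0,-0.06],[0,0,-0.06],[0,0,-0.06]]' --claw '[0,0,0,0,0]'

```text
time_s: 30.52
eef_pos: [0.4546, -0.0546, 0.1182]
tool_rot: [0.7, 0.714, 0.001, 0.001]
contact_force: [-0.1, -0.4, -0.7]
gripper_width: 0.0348
gripper_force: 61.1
```

```bash
python3 - <<'E'
from h import *
print(pose()); p,P=look(["block","plate"],"w18",.1); plan((.4518,-.0522,.035,91.2))
E
```

```text
(array([ 0.45458104, -0.05456444,  0.11823738]), np.float64(91.19832499368613))
block 0.92 [282 283  81  92] ztop 0.1383 rect(mm) [454.  -54.6] [35.8 37. ] 1.2
plate 0.73 [278 196  56  85] ztop 0.0131 rect(mm) [451.7 -40.2] [50.  76.6] 1.5
rows 2 slide [0.006, -0.007, 0.208] rot [0.002, 0.0, -0.0]
  -- at [ 0.4518 -0.0522  0.035 ] 91.2
```

>>> drive_tool --slide '[[0.006,-0.006,0.06],[0.006,-0.006,0.12],[0.006,-0.006,0.17],[0.006,-0.006,0.2],[0.006,-0.006,0.208]]' --rot '[[0,0,0],[0,0,0],[0,0,0],[0,0,0],[0,0,0]]' --claw '[0,0,0,0,0]'

```text
time_s: 31.08
eef_pos: [0.4501, -0.0519, 0.0331]
tool_rot: [0.7, 0.715, -0.001, -0.001]
contact_force: [0.4, 0.2, -1.4]
gripper_width: 0.0346
gripper_force: 61.2
```

>>> drive_tool --slide '[[0,0,0],[0,0,0],[0,0,0.01],[0,0,0.02],[0,0,0.022]]' --rot '[[0,0,0],[0,0,0],[0,0,0],[0,0,0],[0,0,0]]' --claw '[0,0,0,0,0]'

```text
time_s: 31.5
eef_pos: [0.451, -0.0512, 0.0263]
tool_rot: [0.699, 0.715, 0.001, 0.0]
contact_force: [0.0, 0.2, -0.7]
gripper_width: 0.0348
gripper_force: 61.2
```

>>> drive_tool --slide '[[0,0,0],[0,0,0]]' --rot '[[0,0,0],[0,0,0]]' --claw '[0,0]'

```text
time_s: 31.67
eef_pos: [0.4509, -0.0513, 0.0264]
tool_rot: [0.699, 0.715, 0.001, 0.0]
contact_force: [0.1, -0.1, -0.3]
gripper_width: 0.0348
gripper_force: 61.2
```

Target z 0.0233: lower 3 mm, release, rise clear, check.

>>> drive_tool --slide '[[0,0,0.003],[0,0,0.006],[0,0,0.008],[0,0,0.008]]' --rot '[[0,0,0],[0,0,0],[0,0,0],[0,0,0]]' --claw '[0,0,0,0]'

```text
time_s: 32.0
eef_pos: [0.4508, -0.0513, 0.023]
tool_rot: [0.699, 0.715, 0.001, 0.0]
contact_force: [0.4, 0.8, 0.2]
gripper_width: 0.0344
gripper_force: 61.3
```

>>> drive_tool --slide '[[0,0,0],[0,0,0],[0,0,0],[0,0,0],[0,0,0]]' --rot '[[0,0,0],[0,0,0],[0,0,0],[0,0,0],[0,0,0]]' --claw '[0.45,0.5,0.7,0.7,0.7]'

```text
time_s: 32.42
eef_pos: [0.451, -0.0514, 0.0232]
tool_rot: [0.699, 0.715, 0.001, 0.0]
contact_force: [-0.2, 1.6, 0.7]
gripper_width: 0.0599
gripper_force: 0.0
```

>>> drive_tool --slide '[[0,0,-0.05],[0,0,-0.13],[0,0,-0.22],[0,0,-0.32],[0,0,-0.42]]' --rot '[[0,0,0],[0,0,0],[0,0,0],[0,0,0],[0,0,0]]' --claw '[0.7,0.7,0.7,0.7,0.7]'

```text
time_s: 32.83
eef_pos: [0.4497, -0.0518, 0.1925]
tool_rot: [0.699, 0.715, 0.0, 0.0]
contact_force: [-0.0, 1.3, -0.9]
gripper_width: 0.0594
gripper_force: 0.0
```

>>> drive_tool --slide '[[-0.08,0,-0.08],[-0.16,0,-0.1],[-0.2,0,-0.1],[-0.2,0,-0.1],[-0.2,0,-0.1]]' --rot '[[0,0,0],[0,0,0],[0,0,0],[0,0,0],[0,0,0]]' --claw '[0.7,0.7,0.7,0.7,0.7]'

```text
time_s: 33.25
eef_pos: [0.4518, -0.132, 0.231]
tool_rot: [0.7, 0.714, 0.001, 0.0]
contact_force: [0.1, -0.0, -0.2]
gripper_width: 0.0599
gripper_force: 0.0
```

```bash
python3 - <<'E'
from h import *
print(pose()); p,P=look(["block","plate","driver","jar","lacquer","tape"],"w19",.3); print(cardfit(p)[0])
E
```

```text
(array([ 0.45180927, -0.13204026,  0.23104789]), np.float64(91.14362502361811))
block 0.7 [283 119  43  33] ztop 0.0429 rect(mm) [449.6 -51.6] [35.8 34.5] 1.1
plate 0.9 [281 117  44  86] ztop 0.0129 rect(mm) [451.6 -52.6] [49.7 99.3] 1.4
driver 0.72 [350 118  28 150] ztop 0.0224 rect(mm) [530.8 -87.5] [21.4 90.1] 1.3
driver 0.61 [283 206  29  35] ztop 0.064 rect(mm) [ 453.1 -150.1] [17.7 17.1] 1.6
jar 0.9 [282  28  39  56] ztop 0.0588 rect(mm) [448.4  35.4] [38.5 29.3] 0.4
jar 0.58 [350 116  27 143] ztop 0.0224 rect(mm) [530.9 -86.8] [21.4 88.7] 1.1
lacquer 0.8 [284 205  25  40] ztop 0.064 rect(mm) [ 453.1 -150.1] [17.7 17.1] 1.6
tape 0.78 [238 284  31  46] ztop 0.0218 rect(mm) [ 398.1 -212.6] [183.4  36.3] 85.7
((482.4124755859375, -61.74273681640625), (160.48129272460938, 260.3328552246094), 1.1674554347991943)
```

View pics/w19.png

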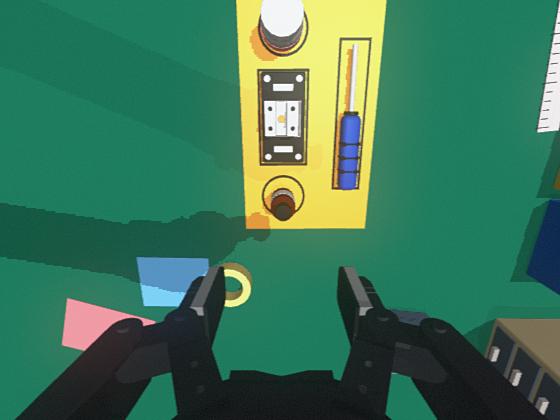

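```bash
python3 -c "
from cell import *
print(job_done())"
```

```text
the job is handed in; nothing more can be done
None
```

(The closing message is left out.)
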